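# Brush out a sample tube, then index it under the air needle and hold

### The arm

A 7-joint arm with a two-finger parallel gripper is mounted at the origin on the work surface. World frame = base frame: x ahead of the robot, y to its left, z up, the work surface at z = 0. Lengths are in m, angles in rad, forces in N, time in s.
With the tool pointing down it reaches from about 0.425 to 0.975 m from the base axis. Payload 16.7 kg.
Tool frame: the origin (TCP) lies on the centre line of the jaws, within the pads' length; the fingertips stand 19 mm ahead of it and the grasp point (between the pads) is the TCP; z points along the fingers, y is the line along which they close (so a half turn about z gives the same grasp; the last joint's range is limited). The gripper opens to 85 mm and grips with 20 to 120 N. Pads are 22 mm wide; open, the fingers measure 114 mm over their backs; the gripper's body (76 mm by 85 mm) begins 54 mm behind the grasp point. The pads swing forward as they close: fully open they stand 13 mm farther back than shut.
Start: joints at [1.062, 0.426, 0.074, 1.606, -0.034, 1.111, -0.067], TCP at [0.238, -0.632, 0.25] pointing down, gripper open.
Joint ranges: [-2.85, 2.85], [-0.5, 2.14], [-1.23, 1.37], [0.21, 2.46], [-1.02, 4.16], [0.16, 2.05], [-2.73, 2.73]. Speed limits (rad/s): [1.89, 1.89, 2.39, 2.39, 3.01, 3.01, 3.01].

### API

Orientations are given as a unit quaternion [x, y, z, w].
In Python, from cell import ctrl gives the robot as it stands.
- The arm moves only by the shell command python3 -m crank 'ROWS' [FORCE]. ROWS is JSON, a list of rows, each an object of numbers: "tx", "ty", "tz": the shift along the tool's x, y, z in units of 30 mm (1.0 is 30 mm); "ax", "ay", "az": the turn, a rotation vector about the tool's x, y, z in units of 5 degrees (1.0 is 5 degrees); "hand": the finger opening in mm, from 0 to 85.4. In form: [{"tx": .., "ty": .., "tz": .., "ax": .., "ay": .., "az": .., "hand": ..}, ...]. A call has 1 to 20 rows; each row is the pose to reach, as a shift and turn from the pose commanded when the call began, along the tool's axes at that moment; what a row does not reach only later rows make up. A row lasts 1/10 s, in which the tool goes at most 50 mm and 8.59 degrees, less where a joint would pass 70% of its speed; a pose out of reach is approached as far as the arm can. A call with a gripper value outside its range is refused whole. The fingers move at their own pace and stop on an object; FORCE is the grip in N (left out, the last holds). Time passes only in rows, so rows that repeat a pose let the fingers close. It gives the time, the measured TCP pose, the force and the opening at its end, in the units of the state.
- ctrl.sense(): the state, without advancing time (a new reading comes with each control period).
- ctrl.capture(name): name is "scene" or "top" or "wrist"; returns a dict with "img" (400x640x3 uint8, red, green, blue), "range_z" (400x640 float32, m along the optical axis (not along the pixel's ray), 0 where there is no reading), "intrinsics" (3x3 intrinsics, pixels), "D" ([k1, k2, p1, p2, k3] as OpenCV has them; the pictures are not rectified), "origin" and "orientation" of the camera in the world. Camera axes: x right, y down, z forward; pixel columns grow to the right and rows downward; lengths in m; the calibration is good to about 2 mm. A picture is of the moment at which its call begins.
- ctrl.close_job(): hands the job in, once; it reports no verdict.
The state is a dict: "clock": time; "joints": joint angles; "dq": joint speeds; "joint_torque": joint torques, N m; "position": TCP position; "eef_rot": TCP orientation; "force": force on the tool from outside, world axes, zero at the start; "ft_torque": the same for the moment, N m; "grip_width": finger opening in m.
Only numpy, scipy, OpenCV 4.12 (cv2) and the standard library are available. Lean on these libraries where they do the work, as an engineer would, in place of code of your own. Each camera call takes 0.05 s, during which the arm holds its last target. There are 200 camera calls.

### The job

Scrub out the one open steel tube on the blow-out station's carousel with the long tube brush, three times down to the bottom and back up to the mouth, and stand the brush back in its holder. Then take the carousel's centre knob and turn it clockwise (seen from above) exactly three clicks, so that the open tube stops under the air needle, never letting it click on past that stop or back the other way. Finish with the knob still gripped, holding the carousel steady at that third stop for a colleague to lower the needle; do not push on the tubes with the hand or ram the brush into the tube, and leave everything else on the bench where it is.

Things in the scene. Friction and masses are not known exactly. Their poses are not given: they have to be found in the camera images.
- carousel (a joint): turn of the carousel (rad): 0 at the stop where it starts, growing CLOCKWISE seen from above. A spring plunger gives a stop (click) every 22.5 deg (0.3927 rad): the third is at 1.178. Leaving a stop takes about 0.22 N m; the resistance falls off to nothing half way, then it is drawn on and snaps into the next. It stays at a stop when let go
- knob_grip (a point): where to take the knob: on the vertical turning axis, 160 mm above the bench. The black knob on the centre column has an upright grip bar 52 mm long, 18 mm thick and 34 mm high, its top 12 mm above this point, on a round skirt 54 mm across whose top is 22 mm below this point. Nothing else within 80 mm of the axis at its height
- knob: the knob as a solid part; origin on the axis, 45 mm above the bench; its x axis lies along the grip bar and points to the open tube, like the white line on its top; turns with the carousel. The aluminium carousel, 296 mm across, tubes on a circle of 125 mm radius, sits on a round light-grey base 312 mm across, fixed to the bench
- tube_floor (a point): middle of the inner floor of the open tube, 58 mm above the bench; z up. The tube is the only one without a black cap: steel, upright, 38 mm outside, 32 mm bore, clipped fast to the carousel at 125 mm from its axis; bore depth 87 mm
- tube_mouth (a point): middle of the mouth of the open tube, 145 mm above the bench
- open_tube: the open tube as a solid part, origin at the middle of its underside (53 mm above the bench)
- capped_tubes: the seven closed steel tubes with black caps on the carousel, 38 mm across (caps 41 mm), tops 159 mm above the bench, as one solid part; origin on the carousel axis
- needle_tip (a point): tip of the thin steel air needle, 165 mm above the bench, 20 mm above where the open tube's mouth comes to stand. It hangs from a holder (15 mm across, 234 to 268 mm high) on a level arm to an aluminium post, 300 mm high, 205 mm from the carousel axis on the far side; fixed to the base
- brush: the long tube brush, 200 mm long, about 70 g, standing upright head-down in its holder, loose; origin at the lower end of the head, z along it towards the handle. Bristle head from 0 to 62 mm (looks 26 mm across; its solid core that can touch things is 20 mm across, slightly chamfered at the end), 6 mm steel shank, round wooden handle 18 mm across from 115 to 200 mm
- brush_grip (a point): on the brush axis in the middle of the handle, 157 mm above the lower end: where to take it
- brush_stand: the brush's holder: upright aluminium tube, 38 mm outside, 26 mm bore, flaring over its top 16 mm to a funnel mouth 42 mm wide, on a steel foot 84 mm across and 12 mm high, fixed to the bench; origin under its centre; its mouth is 84 mm above the bench. It stands on the robot's left or right, changing places with the wash bottle
- stand_floor (a point): middle of the floor inside the brush holder's bore, 16 mm above the bench (68 mm below the mouth): the end of the brush stands here
- pot_a: red pot of rice seedlings, 92 mm across, 76 mm high (leaves to 265 mm), loose: leave
- pot_b: a like pot: leave
- pot_c: a like pot: leave
- wash_bottle: pale wash bottle with a bent spout, 68 mm across, 182 mm high, loose: leave
- beaker: glass beaker 72 mm across, 90 mm high, loose: leave
- tube_cap: black cap of the open tube, 41 mm across, 16 mm high, lying loose: leave
- bench_brush: short wooden-handled brush lying flat on the bench, 170 mm long: not the tube brush, leave
Mind the look-alikes: they are no part of the job. There is more than one size of the brush; the job needs the largest.

How it is judged:
On the way, in this order (a step that is already met when the one before it is completed fails the run):
1. with the brush held, its end is down at the bottom of the open tube for the first time (within 15 mm of the floor), the carousel still at its first stop (z of brush in the frame of tube_floor below 0.015 m and horizontal distance between brush and tube_floor below 0.014 m and contact force between the fingers and brush above 0.5 N and value of joint carousel between -0.15 and 0.15 rad), for 0.04 s.
2. the brush is drawn up the first time (end more than 50 mm above the tube's floor) (z of brush in the frame of tube_floor above 0.05 m and contact force between the fingers and brush above 0.5 N and value of joint carousel between -0.15 and 0.15 rad), for 0.04 s.
3. with the brush held, its end is down at the bottom of the open tube for the second time (within 15 mm of the floor), the carousel still at its first stop (all of step 1), for 0.04 s.
4. the brush is drawn up the second time (end more than 50 mm above the tube's floor) (all of step 2), for 0.04 s.
5. with the brush held, its end is down at the bottom of the open tube for the third time (within 15 mm of the floor), the carousel still at its first stop (all of step 3), for 0.04 s.
6. the brush is drawn up the third time (end more than 50 mm above the tube's floor) (all of step 4), for 0.04 s.
7. the brush stands back in its holder, let go (z of brush in the frame of stand_floor below 0.012 m and horizontal distance between brush and stand_floor below 0.014 m and angle between brush's own z axis and vertical below 0.25 rad and contact force between the fingers and brush below 0.1 N and value of joint carousel between -0.15 and 0.15 rad), for 0.2 s.
8. the knob is gripped while the carousel is still at its first stop (contact force between the fingers and knob above 2 N and value of joint carousel between -0.15 and 0.15 rad), for 0.1 s.
9. one click: the knob, gripped, has come to the first stop on (contact force between the fingers and knob above 2 N and value of joint carousel between 0.2727 and 0.5127 rad), for 0.04 s.
10. two clicks (contact force between the fingers and knob above 2 N and value of joint carousel between 0.6654 and 0.9054 rad), for 0.04 s.
At the end, for the whole second after the job is handed in: fingers grip the knob (over 2 N); carousel at rest within 0.08 rad of the third stop (1.178), the open tube's mouth within 11 mm of the needle's axis; brush at rest and released in its holder (end within 12 mm of its floor, 14 mm of its axis, tilt under 0.25 rad) (value of joint carousel between 1.0981 and 1.2581 rad and horizontal distance between tube_mouth and needle_tip below 0.011 m and velocity of joint carousel between -0.05 and 0.05 rad/s and contact force between the fingers and knob above 2 N and z of brush in the frame of stand_floor below 0.012 m and horizontal distance between brush and stand_floor below 0.014 m and angle between brush's own z axis and vertical below 0.25 rad and contact force between the fingers and brush below 0.1 N and linear speed of brush below 0.02 m/s); the arm keeps its last pose, push and grip.
It fails at once if the carousel clicks on past the third stop (value of joint carousel above 1.404 rad).
It fails at once if the carousel clicks back the wrong way (value of joint carousel below -0.226 rad).
It fails at once if the hand or arm pushes on a tube (over 3 N) (contact force between any of the fingers, the arm and open_tube above 3 N or contact force between any of the fingers, the arm and capped_tubes above 3 N).
It fails at once if the brush is rammed into the tube (over 30 N) (contact force between brush and open_tube above 30 N).
It fails at once if a bystander is moved more than 30 mm (distance of any of pot_a, pot_b, pot_c, wash_bottle, beaker, tube_cap, bench_brush from where it was at the start of the episode above 0.03 m).
It also fails if it takes over 72 s, if anything falls off the work surface, if the arm or the gripper's body presses on something with over 40 N, if the wrist force passes 120 N, or if a joint passes its speed limit or range.

## Working session

There is one attempt and no reset: what is moved stays moved. The work goes in short steps, Python scripts to look and compute and a shell command to move; the robot and the scene stay as the last step left them, time stands still between calls to the robot, and variables do not carry over. Pictures are saved under pics/ and viewed, on a budget of 10 in all, crops included, one or two more only if the job needs it, and the job is handed in when it is done.

```bash
ls; mkdir -p pics
cat > h.py <<'E'
import numpy as np, cv2, json
from cell import ctrl
from scipy.spatial.transform import Rotation as R
def cap(n,save=None):
    c=ctrl.capture(n)
    if save: cv2.imwrite('pics/'+save+'.png',c['img'][:,:,::-1])
    return c
def ray(c,uv):
    p=cv2.undistortPoints(np.array(uv,float).reshape(-1,1,2),np.array(c['intrinsics'],float),np.array(c['D'],float)).reshape(-1,2)
    d=np.c_[p,np.ones(len(p))]
    return np.array(c['origin']),R.from_quat(c['orientation']).apply(d)
def onplane(c,uv,z):
    o,d=ray(c,uv); return o+d*((z-o[2])/d[:,2])[:,None]
def cloud(c):
    h,w=c['range_z'].shape
    v,u=np.mgrid[:h,:w]; o,d=ray(c,np.c_[u.ravel(),v.ravel()])
    P=o+d*c['range_z'].ravel()[:,None]; P[c['range_z'].ravel()==0]=np.nan
    return P.reshape(h,w,3)
E
python3 - <<'E'
from h import *
for n in('scene','top'):
    c=cap(n,n+'0'); print(n,c['origin'],R.from_quat(c['orientation']).as_matrix().round(3).tolist(),c['intrinsics'])
    np.savez('/tmp/'+n,**c)
s=ctrl.sense(); print(s['position'],s['eef_rot'],s['clock'],s['force'],s['grip_width'])
E
```

```text
pics
scene [1.15748381 0.08833311 1.06675785] [[-0.039, 0.81, -0.585], [0.999, 0.027, -0.03], [-0.008, -0.586, -0.811]] [[371.33926069   0.         320.72869864]
 [  0.         371.33926069 200.58729345]
 [  0.           0.           1.        ]]
top [0.35741857 0.06469601 1.7816072 ] [[-0.02, -0.997, 0.08], [-1.0, 0.02, -0.007], [0.006, -0.08, -0.997]] [[460.92471722   0.         317.41188837]
 [  0.         460.92471722 198.82497851]
 [  0.           0.           1.        ]]
[ 0.23748049 -0.63147809  0.2496707 ] [ 9.83869820e-01  1.78884966e-01 -1.41166701e-04 -5.71031240e-04] 0.1 [-0.04969201 -0.54477413  0.04384523] 0.08554884874199448
```

View pics/scene0.png

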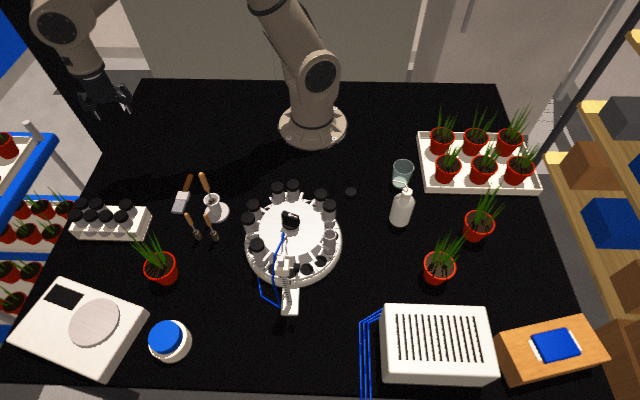

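View pics/top0.png

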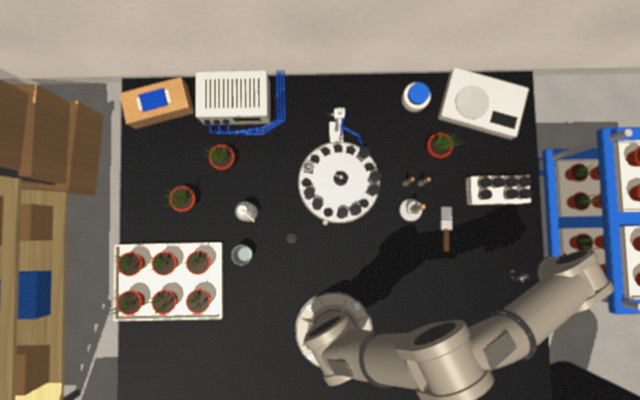

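The scene view shows the carousel at (292,237) and the brush and its holder at (212,205), on the robot's right. In the top view the carousel is at (340,180), the holder at (411,208), and two smaller brushes at about (408,180) and (425,180). I'll zoom in.

Run:
```python
from h import *
a=cv2.imread('pics/scene0.png')[165:320,170:350]; b=cv2.imread('pics/top0.png')[130:230,290:450]
a=cv2.resize(a,(400,344),interpolation=3);a=cv2.resize(cv2.imread('pics/scene0.png')[165:315,175:350],(700,600)[:2],interpolation=3)
cv2.imwrite('pics/z1.png',a)
cv2.imwrite('pics/z2.png',cv2.resize(b,(800,500),interpolation=3))
for n in('scene','top'):
    c=dict(np.load(f'/tmp/{n}.npz')); P=cloud(c)
    m=(abs(P[...,0]-.48)<.35)&(abs(P[...,1])<.35)
    if n=='top':
        # knob top from depth, tubes
        print(P[178,340],P[208,411],P[203,424],P[150,330])
    I=c['img'].astype(int)
    # wooden handle mask
    w=(I[...,0]>130)&(I[...,0]-I[...,2]>60)&(I[...,1]>60)&(I[...,1]-I[...,2]>20)
    w=w.astype(np.uint8); k,l,st,ce=cv2.connectedComponentsWithStats(w)
    for i in range(1,k):
        if 5<st[i,4]<300: print(n,st[i],ce[i].round(1),np.nanmedian(P[l==i],0).round(3))
```

```text
scene [630  29  10  16 109] [635.6  34.9] [-0.409  1.367  0.178]
scene [486 133   3   4   6] [487.3 134.2] [0.093 0.675 0.06 ]
scene [621 141  19  18 182] [631.9 147.3] [-0.118  1.477 -0.204]
scene [471 155   8   6  12] [473.8 157.1] [0.235 0.591 0.081]
scene [507 155  11   6  12] [511.8 156.8] [0.231 0.725 0.083]
scene [435 156   4   9  10] [435.7 159.9] [0.252 0.452 0.081]
scene [453 167   9  11  11] [457.6 172. ] [0.287 0.535 0.039]
scene [492 169   6   7   7] [494.9 172. ] [0.29  0.658 0.073]
scene [199 172   5   5  18] [200.7 173.9] [ 0.455 -0.306  0.214]
scene [184 213   4   3  10] [185.5 213.8] [ 0.557 -0.347  0.148]
scene [203 213   4   4  11] [204.5 214.6] [ 0.558 -0.291  0.147]
scene [424 251  11  19  35] [426.7 259.3] [0.648 0.367 0.078]
scene [447 263   9  15  26] [452.2 271.2] [0.683 0.443 0.077]
scene [427 271   5   4   6] [429.  272.7] [0.688 0.373 0.077]
scene [438 278   8   1   8] [441.5 278. ] [0.704 0.406 0.077]
[ 0.55804119 -0.02764598  0.17389047] [ 0.45296227 -0.29401486  0.07679248] [ 0.47610811 -0.36298542 -0.00642628] [0.68119799 0.00070142 0.05119203]
top [3
[... 739 characters left out ...]
6 100] [161.8 264.1] [0.266 0.632 0.082]
top [194 250   5   2   6] [195.8 250.8] [0.311 0.503 0.081]
top [185 252  26  23  84] [196.3 265.4] [0.255 0.511 0.081]
top [117 259   2   5   8] [117.6 261.4] [0.28  0.786 0.085]
top [140 262   2   6   7] [140.7 264.7] [0.264 0.703 0.081]
top [117 266  25  11  46] [127.7 272.8] [0.234 0.756 0.08 ]
top [151 289  12  23  44] [154.2 299. ] [0.147 0.652 0.082]
top [186 289  25  26  90] [196.5 304.7] [0.114 0.511 0.081]
top [116 290  13  13  26] [120.4 295.4] [0.156 0.772 0.083]
top [117 292  25  25  79] [131.8 307.6] [0.101 0.731 0.08 ]
top [174 298   2   6   8] [174.8 300.2] [0.133 0.579 0.078]
top [157 305  19  11  40] [165.6 311.8] [0.09  0.615 0.081]
```

View pics/z1.png

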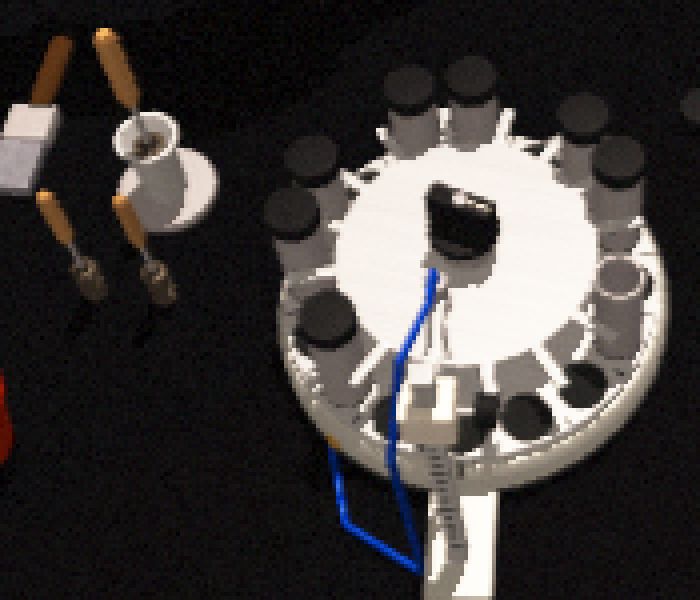

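View pics/z2.png

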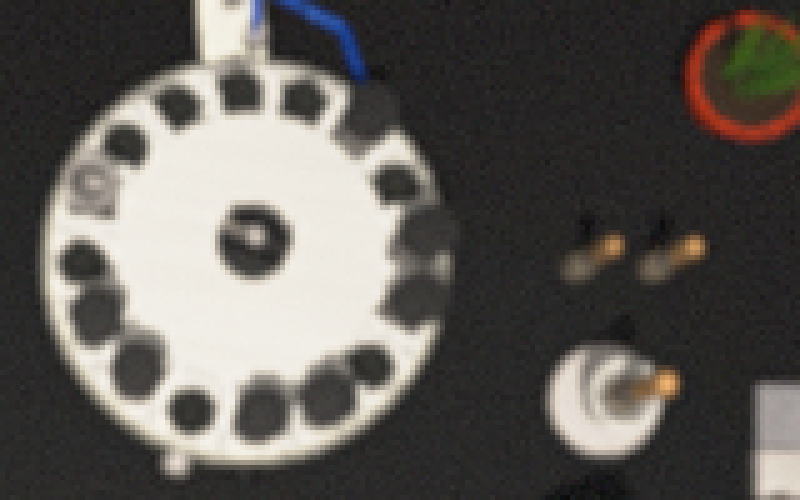

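In the zooms, the open tube is at scene pixel (330,234) and top pixel (308,167). It is on the carousel's far left, so a clockwise turn takes it to the post. The long brush stands in its holder with the handle top at scene (200,173). Next I'll measure.

```bash
python3 - <<'E'
from h import *
from scipy.optimize import least_squares
caps=[]
for n in('scene','top'):
    c=dict(np.load(f'/tmp/{n}.npz')); P=cloud(c); I=c['img'].astype(int)
    r=np.hypot(P[...,0]-.555,P[...,1]+.03)
    m=(abs(P[...,2]-.159)<.008)&(r<.16)&(r>.08)
    k,l,st,ce=cv2.connectedComponentsWithStats(m.astype(np.uint8),connectivity=4)
    for i in range(1,k):
        if st[i,4]>20:
            v,u=np.where(l==i); (cu,cv_),rad=cv2.minEnclosingCircle(np.c_[u,v].astype(np.float32))
            q=onplane(c,[ce[i]],.159)[0]; print(n,'cap',st[i,4],ce[i].round(1),q.round(4),P[l==i].mean(0).round(4)); caps.append(q)
    m=(r<.05)&(abs(P[...,2]-.172)<.006); q=P[m]; print('knob',m.sum(),q.mean(0),np.degrees(np.arctan2(*np.linalg.svd(q[:,:2]-q[:,:2].mean(0))[2][0][::-1])))
    m=(abs(P[...,2]-.145)<.006)&(np.hypot(P[...,0]-.60,P[...,1]-.09)<.05); print('tube rim',m.sum(),P[m].mean(0), (P[m].min(0)+P[m].max(0))/2)
    # holder mouth
    m=(abs(P[...,2]-.084)<.006)&(np.hypot(P[...,0]-.453,P[...,1]+.294)<.05); print('holder',m.sum(),P[m].mean(0), P[m].min(0),P[m].max(0))
    m=(P[...,2]>.15)&(np.hypot(P[...,0]-.453,P[...,1]+.294)<.05); q=P[m]; print('handle',m.sum(),q.mean(0));
    if m.sum()>5:
        A=np.c_[q[:,2]-.2,np.ones(len(q))]; print(np.linalg.lstsq(A,q[:,:2],rcond=None)[0])
E
python3 - <<'E'
import numpy as np,cv2
for n,b in(('scene',(320,224,342,246)),('top',(296,155,322,180))):
    I=np.load(f'/tmp/{n}.npz')['img']; x0,y0,x1,y1=b
    g=cv2.cvtColor(I,cv2.COLOR_RGB2GRAY)[y0:y1,x0:x1]; print(n); print('\n'.join(' '.join('%3d'%x for x in r) for r in g))
E
```

```text
scene cap 124 [292.  184.3] [ 0.4427 -0.0371  0.159 ] [ 0.4424 -0.0371  0.1587]
scene cap 123 [276.5 186.5] [ 0.453  -0.0844  0.159 ] [ 0.4531 -0.0844  0.1591]
scene cap 127 [320.1 193.6] [0.4762 0.052  0.159 ] [0.4762 0.0521 0.1592]
scene cap 135 [252.3 204.3] [ 0.5229 -0.1497  0.159 ] [ 0.5227 -0.1497  0.1588]
scene cap 133 [329.  204.6] [0.5163 0.0801 0.159 ] [0.5161 0.0801 0.1589]
scene cap 142 [247.3 217.5] [ 0.5707 -0.1574  0.159 ] [ 0.5708 -0.1574  0.1592]
scene cap 163 [256.1 244.1] [ 0.6577 -0.1191  0.159 ] [ 0.6577 -0.1191  0.159 ]
knob 104 [ 0.56660515 -0.03306836  0.17212396] -111.3198257934903
tube rim 61 [0.61090624 0.08277612 0.14426298] [0.61019516 0.08274285 0.14440986]
holder 90 [ 0.45219706 -0.30979054  0.08306861] [ 0.42900205 -0.3355848   0.07806031] [ 0.47966904 -0.2835275   0.08817424]
handle 102 [ 0.45797663 -0.30629986  0.1874859 ]
[[-0.0434376  -0.02339312]
 [ 0.45743305 -0.3065926 ]]
top cap 100 [364.  151.3] [ 0.6539 -0.1162  0.159 ] [ 0.654  -0.1163  0.1587]
top cap 102 [375.7 175.4] [ 0.5667 -0.1555  0.159 ] [ 0.5667 -0.1555  0.1587]
top cap 103 [373.7 1
[... 4576 characters left out ...]
 230 222 217 218 214 198 176 160 147 161 209 234 237 237 235 235 236 236 236
 39  47  83 145 207 232 235 235 235 234 235 234 230 224 219 219 220 230 237 237 236 236 236 235 235 235
 39  48  94 158 211 230 230 229 232 233 233 234 236 237 236 235 235 237 237 236 236 236 236 236 235 236
 35  48 103 167 218 234 232 229 227 228 228 232 237 237 235 232 231 235 236 236 236 235 236 236 236 236
 40  51 104 175 225 238 238 229 204 188 185 200 224 234 236 234 233 233 236 237 236 236 236 237 236 237
 38  55 112 182 229 239 232 198 143 114 114 132 164 205 232 237 237 238 237 238 237 238 237 238 236 236
 39  60 116 186 229 231 198 142  91  62  60  71  98 146 200 233 239 239 238 237 237 237 237 237 237 237
```

Run:
```python
import numpy as np
from scipy.optimize import least_squares
S=np.array([[.4427,-.0371],[.453,-.0844],[.4762,.052],[.5229,-.1497],[.5163,.0801],[.5707,-.1574],[.6577,-.1191]])
T=np.array([[.4392,-.0344],[.4496,-.0817],[.4734,.055],[.5187,-.1471],[.5127,.0827],[.5667,-.1555],[.6539,-.1162]])
for n,Q in(('s',S),('t',T),('avg',(S+T)/2)):
    f=lambda p:np.r_[(lambda a:(Q-p[:2]-.125*np.c_[np.cos(a),np.sin(a)]).ravel())(np.radians(22.5)*np.round((np.arctan2(Q[:,1]-p[1],Q[:,0]-p[0])-p[2])/np.radians(22.5))+p[2])]
    r=least_squares(f,[.56,-.03,.9]);p=r.x
    k=np.round((np.radians(67)-p[2])/np.radians(22.5)); a=p[2]+k*np.radians(22.5)
    print(n,p[:2].round(4),'tubeang',np.degrees(a),'tube',(p[:2]+.125*np.array([np.cos(a),np.sin(a)])).round(4),'rms',np.sqrt((r.fun**2).mean()))
from h import *
s=ctrl.sense(); print(R.from_quat(s['eef_rot']).as_matrix().round(3))
```

```text
s [ 0.5672 -0.0333] tubeang 69.16985632042402 tube [0.6117 0.0835] rms 0.0003876531159436296
t [ 0.5637 -0.0308] tubeang 69.02840462543229 tube [0.6084 0.0859] rms 0.0003763379870544164
avg [ 0.5654 -0.032 ] tubeang 69.09913434420969 tube [0.61   0.0847] rms 0.00034616561146643023
[[ 0.936  0.352 -0.   ]
 [ 0.352 -0.936  0.001]
 [-0.    -0.001 -1.   ]]
```

```bash
python3 -m crank '[{"tz":-1.7},{"tx":5,"ty":-3.5,"tz":-1.7},{"tx":10.5,"ty":-7.57,"tz":-1.7},{"tx":10.5,"ty":-7.57,"tz":-1.7},{"tx":10.5,"ty":-7.57,"tz":-1.7},{"tx":10.5,"ty":-7.57,"tz":-1.7},{"tx":10.5,"ty":-7.57,"tz":-1.7},{"tx":10.5,"ty":-7.57,"tz":-1.7},{"tx":10.5,"ty":-7.57,"tz":-1.7},{"tx":10.5,"ty":-7.57,"tz":-1.7},{"tx":10.5,"ty":-7.57,"tz":-1.7},{"tx":10.5,"ty":-7.57,"tz":-1.7}]'
python3 - <<'E'
from h import *
c=cap('wrist','w1'); np.savez('/tmp/w1',**c); s=ctrl.sense()
print(s['position'],c['origin'],R.from_quat(c['orientation']).as_matrix().round(2).tolist(),c['intrinsics'][0][0])
c=cap('top');np.savez('/tmp/top1',**c)
P=cloud(c)
E
```

```text
[ 0.23753535 -0.63150475  0.24976561] [ 0.29827601 -0.60842986  0.37337424] [[0.35, -0.9, -0.24], [-0.94, -0.34, -0.09], [-0.0, 0.26, -0.97]] 285.41045827052005$[0]: bad value
```

View pics/w1.png

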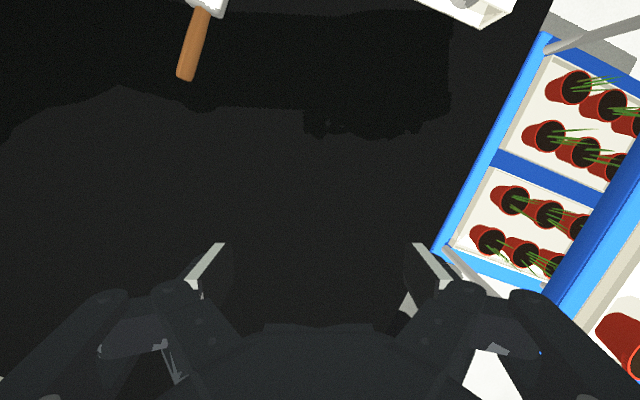

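The call was rejected, so the arm hasn't moved. The wrist picture shows the jaws at about (205,265) and (435,265), with the bench brush beyond them. I'll try again with complete rows.

```bash
python3 -m crank '[{"tx":0,"ty":0,"tz":-1.7,"ax":0,"ay":0,"az":0,"hand":85},{"tx":5,"ty":-3.5,"tz":-1.7,"ax":0,"ay":0,"az":0,"hand":85},{"tx":10.5,"ty":-7.57,"tz":-1.7,"ax":0,"ay":0,"az":0,"hand":85},{"tx":10.5,"ty":-7.57,"tz":-1.7,"ax":0,"ay":0,"az":0,"hand":85},{"tx":10.5,"ty":-7.57,"tz":-1.7,"ax":0,"ay":0,"az":0,"hand":85},{"tx":10.5,"ty":-7.57,"tz":-1.7,"ax":0,"ay":0,"az":0,"hand":85},{"tx":10.5,"ty":-7.57,"tz":-1.7,"ax":0,"ay":0,"az":0,"hand":85},{"tx":10.5,"ty":-7.57,"tz":-1.7,"ax":0,"ay":0,"az":0,"hand":85},{"tx":10.5,"ty":-7.57,"tz":-1.7,"ax":0,"ay":0,"az":0,"hand":85},{"tx":10.5,"ty":-7.57,"tz":-1.7,"ax":0,"ay":0,"az":0,"hand":85},{"tx":10.5,"ty":-7.57,"tz":-1.7,"ax":0,"ay":0,"az":0,"hand":85},{"tx":10.5,"ty":-7.57,"tz":-1.7,"ax":0,"ay":0,"az":0,"hand":85}]'
python3 - <<'E'
from h import *
c=cap('wrist','w2'); np.savez('/tmp/w2',**c); s=ctrl.sense()
print(s['position'],s['force'],c['origin'])
P=cloud(c); I=c['img'].astype(int)
w=((I[...,0]>110)&(I[...,0]-I[...,2]>40)).astype(np.uint8); k,l,st,ce=cv2.connectedComponentsWithStats(w)
for i in range(1,k):
    if st[i,4]>40: print(st[i],ce[i].round(1),np.nanmedian(P[l==i],0).round(4),np.nanmax(P[l==i][:,2]))
m=(abs(P[...,2]-.084)<.004)&(np.hypot(P[...,0]-.453,P[...,1]+.307)<.04); print(m.sum(),P[m].min(0),P[m].max(0))
E
```

```text
clock: 1.4
position: [0.4519, -0.3091, 0.3012]
eef_rot: [0.984, 0.178, -0.0, 0.0]
force: [-0.8, 0.0, 0.9]
grip_width: 0.0849
[ 0.45180654 -0.3093331   0.30121703] [0.57625486 0.28560919 0.81036353] [ 0.51269938 -0.28602704  0.42490948]
[441   0  79  58 565] [470.6  37.4] [ 0.6591 -0.4119  0.0761] 0.1147809994624594
[334  77   8   8  47] [337.8  80.1] [ 0.5546 -0.2895  0.1479] 0.1501407593466761
[391 101   8  10  62] [394.6 105.3] [ 0.553  -0.3469  0.148 ] 0.14919616207958042
[308 198  18  20 219] [316.1 208.5] [ 0.4528 -0.3068  0.2157] 0.21790219889003806
[353 247  30  44 509] [367.3 268.4] [ 0.332  -0.4366  0.0182] 0.021625623043385445
541 [ 0.4260812  -0.33363669  0.08003341] [ 0.4766633  -0.28228516  0.0876358 ]
```

View pics/w2.png

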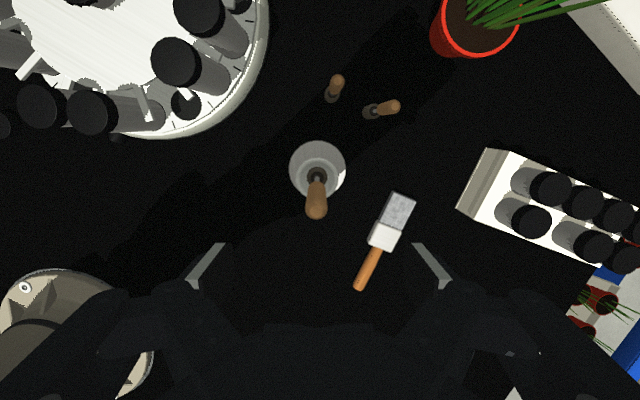

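The wrist picture shows the brush handle top at (316,208) and the holder mouth at (317,170). The brush is upright and within 2 mm of the TCP. I'll go down and grip it.

```bash
python3 -m crank '[{"tx":0.05,"ty":-0.07,"tz":1,"ax":0,"ay":0,"az":0,"hand":85},{"tx":0.05,"ty":-0.07,"tz":2,"ax":0,"ay":0,"az":0,"hand":85},{"tx":0.05,"ty":-0.07,"tz":3,"ax":0,"ay":0,"az":0,"hand":85},{"tx":0.05,"ty":-0.07,"tz":4,"ax":0,"ay":0,"az":0,"hand":85},{"tx":0.05,"ty":-0.07,"tz":4.27,"ax":0,"ay":0,"az":0,"hand":85},{"tx":0.05,"ty":-0.07,"tz":4.27,"ax":0,"ay":0,"az":0,"hand":85},{"tx":0.05,"ty":-0.07,"tz":4.27,"ax":0,"ay":0,"az":0,"hand":10},{"tx":0.05,"ty":-0.07,"tz":4.27,"ax":0,"ay":0,"az":0,"hand":10},{"tx":0.05,"ty":-0.07,"tz":4.27,"ax":0,"ay":0,"az":0,"hand":10},{"tx":0.05,"ty":-0.07,"tz":4.27,"ax":0,"ay":0,"az":0,"hand":10},{"tx":0.05,"ty":-0.07,"tz":4.27,"ax":0,"ay":0,"az":0,"hand":10},{"tx":0.05,"ty":-0.07,"tz":4.27,"ax":0,"ay":0,"az":0,"hand":10},{"tx":0.05,"ty":-0.07,"tz":4.27,"ax":0,"ay":0,"az":0,"hand":10},{"tx":0.05,"ty":-0.07,"tz":4.27,"ax":0,"ay":0,"az":0,"hand":10},{"tx":0.05,"ty":-0.07,"tz":4.27,"ax":0,"ay":0,"az":0,"hand":10},{"tx":0.05,"ty":-0.07,"tz":4.27,"ax":0,"ay":0,"az":0,"hand":10},{"tx":0.05,"ty":-0.07,"tz":4.27,"ax":0,"ay":0,"az":0,"hand":10}]' 40
```

```text
clock: 3.15
position: [0.4536, -0.3061, 0.1738]
eef_rot: [0.984, 0.179, 0.0, 0.0]
force: [0.4, -0.9, 6.6]
grip_width: 0.0167
```

```bash
python3 -m crank '[{"tx":0,"ty":0,"tz":-0.5,"ax":0,"ay":0,"az":0,"hand":10},{"tx":0,"ty":0,"tz":-1.5,"ax":0,"ay":0,"az":0,"hand":10},{"tx":0,"ty":0,"tz":-2.7,"ax":0,"ay":0,"az":0,"hand":10},{"tx":0,"ty":0,"tz":-4,"ax":0,"ay":0,"az":0,"hand":10},{"tx":0,"ty":0,"tz":-5.3,"ax":0,"ay":0,"az":0,"hand":10},{"tx":0,"ty":0,"tz":-6.2,"ax":0,"ay":0,"az":0,"hand":10},{"tx":0.5,"ty":-0.5,"tz":-6.2,"ax":0,"ay":0,"az":0,"hand":10},{"tx":1.5,"ty":-1.6,"tz":-6.2,"ax":0,"ay":0,"az":0,"hand":10},{"tx":2.5,"ty":-2.7,"tz":-6.2,"ax":0,"ay":0,"az":0,"hand":10},{"tx":3.5,"ty":-3.8,"tz":-6.2,"ax":0,"ay":0,"az":0,"hand":10},{"tx":4.5,"ty":-4.9,"tz":-6.2,"ax":0,"ay":0,"az":0,"hand":10},{"tx":5.5,"ty":-6,"tz":-6.2,"ax":0,"ay":0,"az":0,"hand":10},{"tx":6.5,"ty":-7.1,"tz":-6.2,"ax":0,"ay":0,"az":0,"hand":10},{"tx":7.5,"ty":-8.2,"tz":-6.2,"ax":0,"ay":0,"az":0,"hand":10},{"tx":8.4,"ty":-9.2,"tz":-6.2,"ax":0,"ay":0,"az":0,"hand":10},{"tx":9.1,"ty":-10,"tz":-6.2,"ax":0,"ay":0,"az":0,"hand":10},{"tx":9.47,"ty":-10.36,"tz":-6.2,"ax":0,"ay":0,"az":0,"hand":10},{"tx":9.47,"ty":-10.36,"tz":-6.2,"ax":0,"ay":0,"az":0,"hand":10},{"tx":9.47,"ty":-10.36,"tz":-6.2,"ax":0,"ay":0,"az":0,"hand":10}]'
python3 - <<'E'
from h import *
s=ctrl.sense(); print(s['position'],R.from_quat(s['eef_rot']).as_matrix().round(3).tolist(),s['force'])
a=cap('scene'); b=cap('wrist')
np.savez('/tmp/s3',**a); np.savez('/tmp/w3',**b)
A=cv2.resize(a['img'][100:300,210:450],(480,400),interpolation=3)
cv2.imwrite('pics/c3.png',np.vstack([np.pad(A,((0,0),(0,0),(0,0))),cv2.resize(b['img'],(480,300))[:200]])[:600,:,::-1])
E
```

```text
clock: 5.05
position: [0.6096, 0.0843, 0.3589]
eef_rot: [0.984, 0.179, -0.0, 0.0]
force: [0.3, 0.5, -0.7]
grip_width: 0.0168
[0.6095742  0.08426228 0.35892135] [[0.936, 0.352, -0.001], [0.352, -0.936, -0.0], [-0.001, 0.0, -1.0]] [ 0.34495884  0.4523868  -0.71551248]
```

View pics/c3.png

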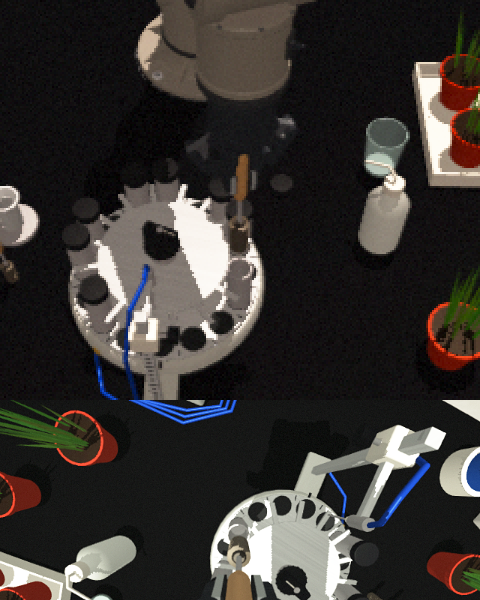

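The picture shows the brush gripped and hanging upright. In the scene crop its head is at (238,235), just in front of the open tube's mouth at (240,268). I'll check the lateral fit numerically.

Run:
```python
from h import *
for n in('s3','w3'):
    c=dict(np.load(f'/tmp/{n}.npz')); P=cloud(c); o=c['origin']
    near=np.hypot(P[...,0]-.61,P[...,1]-.084)<.03
    d=np.array([.61,.084])-o[:2]; d/=np.linalg.norm(d); e=np.array([-d[1],d[0]])
    print(n,'dir',d.round(2))
    for z0,z1 in((.185,.20),(.20,.215),(.215,.23),(.23,.245),(.245,.26),(.27,.31),(.315,.335),(.335,.355),(.375,.395),(.392,.41)):
        m=near&(P[...,2]>z0)&(P[...,2]<z1); q=P[m][:,:2]
        if len(q)>5:
            a=q@d; b=q@e; print(z0,len(q),'lat mid %.4f width %.4f front %.4f'%((b.min()+b.max())/2,np.ptp(b),np.percentile(a,10)), 'TCP lat %.4f long %.4f'%(np.array([.6096,.0843])@e,np.array([.6096,.0843])@d))
    m=near&(abs(P[...,2]-.144)<.004); q=P[m]; 
    if len(q)>5: print('rim',len(q),q.min(0),q.max(0),'lat',((q[:,:2]@e).min()+(q[:,:2]@e).max())/2,'long',(q[:,:2]@d).min(),(q[:,:2]@d).max())
    for z in (.16,.175,.185): 
        m=near&(abs(P[...,2]-z)<.006); print('z',z,m.sum())
    m=near&(P[...,2]>.16)&(P[...,2]<.25);print('lowest',np.sort(P[m][:,2])[:5])
```

```text
s3 dir [-1.   -0.01]
0.2 19 lat mid -0.0774 width 0.0218 front -0.6204 TCP lat -0.0795 long -0.6102
0.215 24 lat mid -0.0773 width 0.0216 front -0.6205 TCP lat -0.0795 long -0.6102
0.23 30 lat mid -0.0758 width 0.0242 front -0.6204 TCP lat -0.0795 long -0.6102
0.245 50 lat mid -0.0756 width 0.0239 front -0.6210 TCP lat -0.0795 long -0.6102
0.27 28 lat mid -0.0766 width 0.0055 front -0.6118 TCP lat -0.0795 long -0.6102
0.315 17 lat mid -0.0775 width 0.0123 front -0.6179 TCP lat -0.0795 long -0.6102
0.335 58 lat mid -0.0784 width 0.0435 front -0.6244 TCP lat -0.0795 long -0.6102
0.375 123 lat mid -0.0791 width 0.0582 front -0.6269 TCP lat -0.0795 long -0.6102
0.392 98 lat mid -0.0791 width 0.0582 front -0.6287 TCP lat -0.0795 long -0.6102
rim 54 [0.59146886 0.0653709  0.14035217] [0.62778847 0.10012659 0.14744283] lat -0.07791205524673742 long -0.6284275943278687 -0.5921249205603993
z 0.16 0
z 0.175 0
z 0.185 0
lowest [0.20621237 0.20665865 0.2069151  0.20713622 0.20757545]
w3 dir [-0.93 -0.35]
0.2 53 lat mid 0.1381 width 0.0248 front -0.6087 TCP lat 0.1374 long -0.5999
0.215 85 lat mi
[... 161 characters left out ...]
0.1381 width 0.0255 front -0.6083 TCP lat 0.1374 long -0.5999
0.27 132 lat mid 0.1382 width 0.0057 front -0.5996 TCP lat 0.1374 long -0.5999
0.315 171 lat mid 0.1377 width 0.0175 front -0.6055 TCP lat 0.1374 long -0.5999
0.335 868 lat mid 0.1377 width 0.0440 front -0.6097 TCP lat 0.1374 long -0.5999
0.375 4145 lat mid 0.1378 width 0.0596 front -0.6113 TCP lat 0.1374 long -0.5999
0.392 3398 lat mid 0.1378 width 0.0598 front -0.6158 TCP lat 0.1374 long -0.5999
rim 171 [0.59178407 0.06566764 0.14002876] [0.62608329 0.10291483 0.1468574 ] lat 0.1364823853197888 long -0.6164586211621401 -0.586238118187269
z 0.16 0
z 0.175 0
z 0.185 0
lowest [0.20490785 0.20527201 0.20562179 0.20563276 0.20590744]
```

```bash
python3 -m crank '[{"tx":0.063,"ty":-0.037,"tz":0.5,"ax":0,"ay":0,"az":0,"hand":10},{"tx":0.063,"ty":-0.037,"tz":1,"ax":0,"ay":0,"az":0,"hand":10},{"tx":0.063,"ty":-0.037,"tz":1.5,"ax":0,"ay":0,"az":0,"hand":10},{"tx":0.063,"ty":-0.037,"tz":2,"ax":0,"ay":0,"az":0,"hand":10},{"tx":0.063,"ty":-0.037,"tz":2.4,"ax":0,"ay":0,"az":0,"hand":10},{"tx":0.063,"ty":-0.037,"tz":2.8,"ax":0,"ay":0,"az":0,"hand":10},{"tx":0.063,"ty":-0.037,"tz":3.2,"ax":0,"ay":0,"az":0,"hand":10}]'
python3 - <<'E'
from h import *
c=cap('wrist'); P=cloud(c); o=c['origin']; p=np.array(ctrl.sense()['position'])
d=p[:2]-o[:2]; d/=np.linalg.norm(d); e=np.array([-d[1],d[0]])
near=np.hypot(P[...,0]-.611,P[...,1]-.0855)<.03
for z0,z1 in((.137,.148),(.15,.166),(.18,.2)):
    q=P[near&(P[...,2]>z0)&(P[...,2]<z1)][:,:2]
    if len(q): b=q@e;a=q@d;print(z0,len(q),(b.min()+b.max())/2,np.ptp(b),a.min(),p[:2]@e,p[:2]@d)
E
```

```text
clock: 5.85
position: [0.6111, 0.0868, 0.2622]
eef_rot: [0.984, 0.179, 0.0, -0.0]
force: [0.3, -0.4, -0.5]
grip_width: 0.0175
0.137 487 0.1373029430207948 0.03656720865643841 -0.6166737203321373 0.1360867076402869 -0.6012647978904562
0.15 628 0.13622732376886731 0.025467091446441076 -0.6120395343079467 0.1360867076402869 -0.6012647978904562
0.18 70 0.13621294835135422 0.005287561889651321 -0.6022584354872382 0.1360867076402869 -0.6012647978904562
```

```bash
python3 -m crank '[{"tx":0,"ty":0.02,"tz":0.4,"ax":0,"ay":0,"az":0,"hand":10},{"tx":0,"ty":0.02,"tz":0.8,"ax":0,"ay":0,"az":0,"hand":10},{"tx":0,"ty":0.02,"tz":1.1,"ax":0,"ay":0,"az":0,"hand":10},{"tx":0,"ty":0.02,"tz":1.35,"ax":0,"ay":0,"az":0,"hand":10},{"tx":0,"ty":0.02,"tz":1.35,"ax":0,"ay":0,"az":0,"hand":10},{"tx":0,"ty":0.02,"tz":1.35,"ax":0,"ay":0,"az":0,"hand":10}]'
```

```text
clock: 6.5
position: [0.6114, 0.0863, 0.2229]
eef_rot: [0.984, 0.179, 0.0, -0.0]
force: [-0.0, -0.3, -0.7]
grip_width: 0.0169
```

```bash
python3 -m crank '[{"tx":0,"ty":0,"tz":0.08,"ax":0,"ay":0,"az":0,"hand":10},{"tx":0,"ty":0,"tz":0.15,"ax":0,"ay":0,"az":0,"hand":10},{"tx":0,"ty":0,"tz":0.15,"ax":0,"ay":0,"az":0,"hand":10}]'
python3 - <<'E'
from h import *
c=cap('wrist'); P=cloud(c); p=np.array(ctrl.sense()['position'])
near=np.hypot(P[...,0]-.611,P[...,1]-.0855)<.022
I=c['img'].astype(int)
w=(I[...,0]>90)&(I[...,0]-I[...,2]>35)&near
print('wood z',np.percentile(P[w][:,2],[0,1,5,95,99,100]).round(4),p)
E
```

```text
clock: 6.8
position: [0.6112, 0.0862, 0.2181]
eef_rot: [0.984, 0.179, -0.0, -0.0]
force: [0.8, -0.3, -0.2]
grip_width: 0.0171
wood z [0.1165 0.1179 0.1862 0.26   0.2608 0.2738] [0.61126229 0.08621054 0.21824536]
```

The brush end is about 3 mm above the tube floor with no contact force. Now the scrubbing strokes.

```bash
python3 -m crank '[{"tx":0,"ty":0,"tz":-0.7,"ax":0,"ay":0,"az":0,"hand":10},{"tx":0,"ty":0,"tz":-1.5,"ax":0,"ay":0,"az":0,"hand":10},{"tx":0,"ty":0,"tz":-2.2,"ax":0,"ay":0,"az":0,"hand":10},{"tx":0,"ty":0,"tz":-2.7,"ax":0,"ay":0,"az":0,"hand":10},{"tx":0,"ty":0,"tz":-2.7,"ax":0,"ay":0,"az":0,"hand":10},{"tx":0,"ty":0,"tz":-2.7,"ax":0,"ay":0,"az":0,"hand":10},{"tx":0,"ty":0,"tz":-2,"ax":0,"ay":0,"az":0,"hand":10},{"tx":0,"ty":0,"tz":-1.3,"ax":0,"ay":0,"az":0,"hand":10},{"tx":0,"ty":0,"tz":-0.6,"ax":0,"ay":0,"az":0,"hand":10},{"tx":0,"ty":0,"tz":-0.2,"ax":0,"ay":0,"az":0,"hand":10},{"tx":0,"ty":0,"tz":0,"ax":0,"ay":0,"az":0,"hand":10},{"tx":0,"ty":0,"tz":0,"ax":0,"ay":0,"az":0,"hand":10},{"tx":0,"ty":0,"tz":0,"ax":0,"ay":0,"az":0,"hand":10}]'
python3 -m crank '[{"tx":0,"ty":0,"tz":-0.7,"ax":0,"ay":0,"az":0,"hand":10},{"tx":0,"ty":0,"tz":-1.5,"ax":0,"ay":0,"az":0,"hand":10},{"tx":0,"ty":0,"tz":-2.2,"ax":0,"ay":0,"az":0,"hand":10},{"tx":0,"ty":0,"tz":-2.7,"ax":0,"ay":0,"az":0,"hand":10},{"tx":0,"ty":0,"tz":-2.7,"ax":0,"ay":0,"az":0,"hand":10},{"tx":0,"ty":0,"tz":-2.7,"ax":0,"ay":0,"az":0,"hand":10},{"tx":0,"ty":0,"tz":-2,"ax":0,"ay":0,"az":0,"hand":10},{"tx":0,"ty":0,"tz":-1.3,"ax":0,"ay":0,"az":0,"hand":10},{"tx":0,"ty":0,"tz":-0.6,"ax":0,"ay":0,"az":0,"hand":10},{"tx":0,"ty":0,"tz":-0.2,"ax":0,"ay":0,"az":0,"hand":10},{"tx":0,"ty":0,"tz":0,"ax":0,"ay":0,"az":0,"hand":10},{"tx":0,"ty":0,"tz":0,"ax":0,"ay":0,"az":0,"hand":10},{"tx":0,"ty":0,"tz":0,"ax":0,"ay":0,"az":0,"hand":10}]'
python3 - <<'E'
from h import *
c=cap('wrist'); P=cloud(c); p=np.array(ctrl.sense()['position'])
near=np.hypot(P[...,0]-.611,P[...,1]-.0855)<.022
I=c['img'].astype(int)
w=(I[...,0]>90)&(I[...,0]-I[...,2]>35)&near
print('wood z',np.percentile(P[w][:,2],[0,1,5,95,99,100]).round(4),p)
E
```

```text
clock: 8.15
position: [0.6116, 0.0864, 0.2188]
eef_rot: [0.984, 0.179, 0.0, -0.0]
force: [-0.2, 0.5, 0.8]
grip_width: 0.0168
clock: 9.45
position: [0.6116, 0.0864, 0.2188]
eef_rot: [0.984, 0.179, 0.0, -0.0]
force: [-0.5, 1.0, -1.3]
grip_width: 0.0172
wood z [0.1169 0.1186 0.1865 0.2607 0.2615 0.2743] [0.61169925 0.08637182 0.21908836]
```

```bash
python3 -m crank '[{"tx":0,"ty":0,"tz":-0.7,"ax":0,"ay":0,"az":0,"hand":10},{"tx":0,"ty":0,"tz":-1.7,"ax":0,"ay":0,"az":0,"hand":10},{"tx":0,"ty":0,"tz":-2.7,"ax":0,"ay":0,"az":0,"hand":10},{"tx":0,"ty":0,"tz":-3.7,"ax":0,"ay":0,"az":0,"hand":10},{"tx":0,"ty":0,"tz":-4.7,"ax":0,"ay":0,"az":0,"hand":10},{"tx":0,"ty":0,"tz":-4.7,"ax":0,"ay":0,"az":0,"hand":10},{"tx":-0.5,"ty":0.5,"tz":-4.7,"ax":0,"ay":0,"az":0,"hand":10},{"tx":-1.5,"ty":1.6,"tz":-4.7,"ax":0,"ay":0,"az":0,"hand":10},{"tx":-2.5,"ty":2.7,"tz":-4.7,"ax":0,"ay":0,"az":0,"hand":10},{"tx":-3.5,"ty":3.8,"tz":-4.7,"ax":0,"ay":0,"az":0,"hand":10},{"tx":-4.5,"ty":4.9,"tz":-4.7,"ax":0,"ay":0,"az":0,"hand":10},{"tx":-5.5,"ty":6,"tz":-4.7,"ax":0,"ay":0,"az":0,"hand":10},{"tx":-6.5,"ty":7.1,"tz":-4.7,"ax":0,"ay":0,"az":0,"hand":10},{"tx":-7.5,"ty":8.2,"tz":-4.7,"ax":0,"ay":0,"az":0,"hand":10},{"tx":-8.4,"ty":9.2,"tz":-4.7,"ax":0,"ay":0,"az":0,"hand":10},{"tx":-9.2,"ty":10,"tz":-4.7,"ax":0,"ay":0,"az":0,"hand":10},{"tx":-9.57,"ty":10.41,"tz":-4.7,"ax":0,"ay":0,"az":0,"hand":10},{"tx":-9.57,"ty":10.41,"tz":-4.7,"ax":0,"ay":0,"az":0,"hand":10},{"tx":-9.57,"ty":10.41,"tz":-4.7,"ax":0,"ay":0,"az":0,"hand":10}]'
python3 - <<'E'
from h import *
for n in('scene','wrist'):
    c=cap(n); P=cloud(c); o=c['origin']; p=np.array(ctrl.sense()['position'])
    d=p[:2]-o[:2]; d/=np.linalg.norm(d); e=np.array([-d[1],d[0]])
    near=np.hypot(P[...,0]-.4525,P[...,1]+.307)<.035
    print(n,d.round(3),'TCP',p@np.r_[e,0],p@np.r_[d,0])
    for z0,z1 in((.08,.088),(.2,.22),(.23,.26)):
        q=P[near&(P[...,2]>z0)&(P[...,2]<z1)][:,:2]
        if len(q): b=q@e;a=q@d;print(z0,len(q),'lat %.4f w %.4f long %.4f %.4f'%((b.min()+b.max())/2,np.ptp(b),a.min(),a.max()))
E
```

```text
clock: 11.4
position: [0.4526, -0.3068, 0.3593]
eef_rot: [0.984, 0.179, 0.0, -0.0]
force: [0.7, 0.5, -0.3]
grip_width: 0.0168
scene [-0.872 -0.489] TCP 0.4885336184786905 -0.24548259448405688
0.08 73 lat 0.4916 w 0.0499 long -0.2695 -0.2173
0.2 32 lat 0.4904 w 0.0247 long -0.2562 -0.2431
0.23 80 lat 0.4907 w 0.0254 long -0.2576 -0.2299
wrist [-0.935 -0.355] TCP 0.4470700440475793 -0.31472873850646
0.08 387 lat 0.4482 w 0.0511 long -0.3373 -0.2912
0.2 80 lat 0.4476 w 0.0254 long -0.3249 -0.3144
0.23 547 lat 0.4474 w 0.0255 long -0.3250 -0.2991
```

```bash
python3 -m crank '[{"tx":0,"ty":0,"tz":1,"ax":0,"ay":0,"az":0,"hand":10},{"tx":0,"ty":0,"tz":2,"ax":0,"ay":0,"az":0,"hand":10},{"tx":0,"ty":0,"tz":2.7,"ax":0,"ay":0,"az":0,"hand":10},{"tx":0,"ty":0,"tz":3.2,"ax":0,"ay":0,"az":0,"hand":10},{"tx":0,"ty":0,"tz":3.6,"ax":0,"ay":0,"az":0,"hand":10},{"tx":0,"ty":0,"tz":4,"ax":0,"ay":0,"az":0,"hand":10},{"tx":0,"ty":0,"tz":4.4,"ax":0,"ay":0,"az":0,"hand":10},{"tx":0,"ty":0,"tz":4.8,"ax":0,"ay":0,"az":0,"hand":10},{"tx":0,"ty":0,"tz":5.2,"ax":0,"ay":0,"az":0,"hand":10},{"tx":0,"ty":0,"tz":5.6,"ax":0,"ay":0,"az":0,"hand":10},{"tx":0,"ty":0,"tz":5.9,"ax":0,"ay":0,"az":0,"hand":10},{"tx":0,"ty":0,"tz":6.1,"ax":0,"ay":0,"az":0,"hand":10},{"tx":0,"ty":0,"tz":6.1,"ax":0,"ay":0,"az":0,"hand":10},{"tx":0,"ty":0,"tz":6.1,"ax":0,"ay":0,"az":0,"hand":10}]'
```

```text
clock: 12.9
position: [0.4526, -0.3072, 0.1764]
eef_rot: [0.984, 0.179, 0.0, 0.0]
force: [0.0, 0.0, -2.1]
grip_width: 0.017
```

```bash
python3 -m crank '[{"tx":0,"ty":0,"tz":0.03,"ax":0,"ay":0,"az":0,"hand":25},{"tx":0,"ty":0,"tz":0.03,"ax":0,"ay":0,"az":0,"hand":40},{"tx":0,"ty":0,"tz":0.03,"ax":0,"ay":0,"az":0,"hand":60},{"tx":0,"ty":0,"tz":0.03,"ax":0,"ay":0,"az":0,"hand":85},{"tx":0,"ty":0,"tz":0.03,"ax":0,"ay":0,"az":0,"hand":85},{"tx":0,"ty":0,"tz":0.03,"ax":0,"ay":0,"az":0,"hand":85},{"tx":0,"ty":0,"tz":0.03,"ax":0,"ay":0,"az":0,"hand":85},{"tx":0,"ty":0,"tz":0.03,"ax":0,"ay":0,"az":0,"hand":85},{"tx":0,"ty":0,"tz":-1,"ax":0,"ay":0,"az":0,"hand":85},{"tx":0,"ty":0,"tz":-2,"ax":0,"ay":0,"az":0,"hand":85},{"tx":0,"ty":0,"tz":-3,"ax":0,"ay":0,"az":0,"hand":85},{"tx":0,"ty":0,"tz":-4.2,"ax":0,"ay":0,"az":0,"hand":85},{"tx":0,"ty":0,"tz":-4.2,"ax":0,"ay":0,"az":0,"hand":85}]'
python3 - <<'E'
from h import *
c=cap('wrist'); P=cloud(c); I=c['img'].astype(int); s=ctrl.sense(); print(s['position'],R.from_quat(s['eef_rot']).as_matrix().round(3).tolist())
w=(I[...,0]>90)&(I[...,0]-I[...,2]>35)&(np.hypot(P[...,0]-.4525,P[...,1]+.307)<.04)
print('brush top',np.percentile(P[w][:,2],99),P[w&(P[...,2]>.205)].mean(0))
E
```

```text
clock: 14.2
position: [0.4541, -0.308, 0.3068]
eef_rot: [0.984, 0.179, 0.003, 0.002]
force: [0.7, -0.2, -0.1]
grip_width: 0.0849
[ 0.45330832 -0.30759498  0.3044024 ] [[0.936, 0.352, 0.003], [0.352, -0.936, -0.002], [0.003, 0.003, -1.0]]
brush top 0.21732227152029468 [ 0.45217557 -0.3080248   0.21326561]
```

```bash
python3 -m crank '[{"tx":1,"ty":-1.1,"tz":0,"ax":0,"ay":0,"az":-1.4,"hand":85},{"tx":2,"ty":-2.2,"tz":0,"ax":0,"ay":0,"az":-2.8,"hand":85},{"tx":3,"ty":-3.3,"tz":0,"ax":0,"ay":0,"az":-4.2,"hand":85},{"tx":4,"ty":-4.4,"tz":0,"ax":0,"ay":0,"az":-5.6,"hand":85},{"tx":5,"ty":-5.5,"tz":0,"ax":0,"ay":0,"az":-7,"hand":85},{"tx":6,"ty":-6.6,"tz":0,"ax":0,"ay":0,"az":-8.4,"hand":85},{"tx":6.77,"ty":-7.27,"tz":0,"ax":0,"ay":0,"az":-9.7,"hand":85},{"tx":6.77,"ty":-7.27,"tz":0,"ax":0,"ay":0,"az":-9.7,"hand":85},{"tx":6.77,"ty":-7.27,"tz":0,"ax":0,"ay":0,"az":-9.7,"hand":85},{"tx":6.77,"ty":-7.27,"tz":0,"ax":0,"ay":0,"az":-9.7,"hand":85}]'
python3 - <<'E'
from h import *
c=cap('wrist','w5'); P=cloud(c); s=ctrl.sense(); print(s['position'],s['joints'],R.from_quat(s['eef_rot']).as_matrix().round(3).tolist())
m=(np.hypot(P[...,0]-.566,P[...,1]+.0315)<.05)&(abs(P[...,2]-.172)<.005); v,u=np.where(m)
r=cv2.minAreaRect(np.c_[u,v].astype(np.float32)); q=onplane(c,cv2.boxPoints(r),.172); print(m.sum(),q.mean(0),q.round(4).tolist())
r=cv2.minAreaRect((P[m][:,:2]*1000).astype(np.float32)); print(r)
caps=(abs(P[...,2]-.159)<.005)
k,l,st,ce=cv2.connectedComponentsWithStats(caps.astype(np.uint8),connectivity=4)
for i in range(1,k):
    if st[i,4]>300: print(st[i],onplane(c,[ce[i]],.159)[0].round(4))
E
```

```text
clock: 15.25
position: [0.5653, -0.0325, 0.3015]
eef_rot: [0.824, 0.566, -0.001, -0.0]
force: [0.7, -0.9, 0.5]
grip_width: 0.0851
[ 0.56538627 -0.03264905  0.30171424] [ 0.3038639   0.23478292 -0.42449479  1.7700457   0.10493286  1.15978923
 -0.51921813] [[0.359, 0.933, -0.001], [0.933, -0.359, -0.0], [-0.001, -0.001, -1.0]]
1045 [ 0.56337877 -0.03128181  0.172     ] [[0.5646, -0.0044, 0.172], [0.5805, -0.0105, 0.172], [0.5626, -0.0583, 0.172], [0.5459, -0.0519, 0.172]]
((563.1901245117188, -31.828039169311523), (51.134132385253906, 17.533531188964844), 69.4770278930664)
[ 195   74   47   47 1697] [0.5128 0.0821 0.159 ]
[ 170  122   46   44 1551] [0.4733 0.0542 0.159 ]
[ 184  219   40   38 1021] [ 0.4395 -0.0313  0.159 ]
[409 220  41  36 977] [ 0.6557 -0.1133  0.159 ]
[229 257  24  36 564] [ 0.4578 -0.0857  0.159 ]
[ 342  280   38   35 1056] [ 0.5664 -0.1546  0.159 ]
[299 287  36  36 997] [ 0.5191 -0.1465  0.159 ]
```

View pics/w5.png

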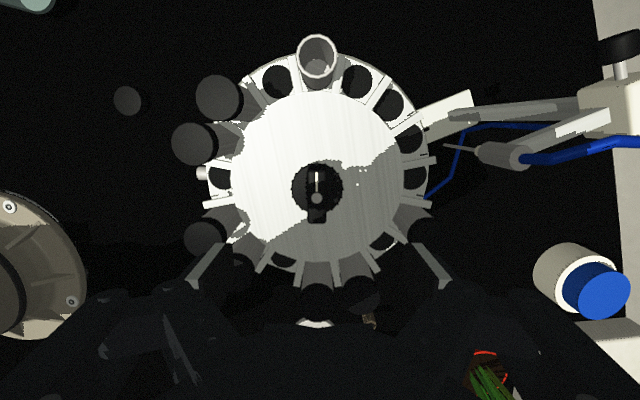

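The wrist picture shows the knob centred between the jaws at (316,190). Its white line points up to the open tube at (316,57). I'll go down and grip it.

```bash
python3 -m crank '[{"tx":0.03,"ty":0,"tz":1,"ax":0,"ay":0,"az":-0.05,"hand":85},{"tx":0.03,"ty":0,"tz":2,"ax":0,"ay":0,"az":-0.05,"hand":85},{"tx":0.03,"ty":0,"tz":3,"ax":0,"ay":0,"az":-0.05,"hand":85},{"tx":0.03,"ty":0,"tz":3.8,"ax":0,"ay":0,"az":-0.05,"hand":85},{"tx":0.03,"ty":0,"tz":4.3,"ax":0,"ay":0,"az":-0.05,"hand":85},{"tx":0.03,"ty":0,"tz":4.62,"ax":0,"ay":0,"az":-0.05,"hand":85},{"tx":0.03,"ty":0,"tz":4.62,"ax":0,"ay":0,"az":-0.05,"hand":85},{"tx":0.03,"ty":0,"tz":4.62,"ax":0,"ay":0,"az":-0.05,"hand":40},{"tx":0.03,"ty":0,"tz":4.62,"ax":0,"ay":0,"az":-0.05,"hand":40},{"tx":0.03,"ty":0,"tz":4.62,"ax":0,"ay":0,"az":-0.05,"hand":40},{"tx":0.03,"ty":0,"tz":4.62,"ax":0,"ay":0,"az":-0.05,"hand":28},{"tx":0.03,"ty":0,"tz":4.62,"ax":0,"ay":0,"az":-0.05,"hand":28},{"tx":0.03,"ty":0,"tz":4.62,"ax":0,"ay":0,"az":-0.05,"hand":10},{"tx":0.03,"ty":0,"tz":4.62,"ax":0,"ay":0,"az":-0.05,"hand":10},{"tx":0.03,"ty":0,"tz":4.62,"ax":0,"ay":0,"az":-0.05,"hand":10},{"tx":0.03,"ty":0,"tz":4.62,"ax":0,"ay":0,"az":-0.05,"hand":10},{"tx":0.03,"ty":0,"tz":4.62,"ax":0,"ay":0,"az":-0.05,"hand":10}]' 40
python3 -c "
from h import *
s=ctrl.sense(); print(s['position'],s['force'],s['ft_torque'],R.from_quat(s['eef_rot']).as_matrix().round(4)[:,0])"
```

```text
clock: 17.0
position: [0.5646, -0.03, 0.1637]
eef_rot: [0.822, 0.569, -0.001, -0.001]
force: [-13.5, 3.5, 12.6]
grip_width: 0.0171
[ 0.56459524 -0.03002146  0.16367019] [-13.47900593   3.47311315  12.63646818] [ 0.65423157  2.63853455 -0.12989939] [ 3.521e-01  9.360e-01 -8.000e-04]
```

```bash
python3 -m crank '[{"tx":0,"ty":-0.03,"tz":-0.02,"ax":0,"ay":0,"az":0,"hand":10},{"tx":0,"ty":-0.05,"tz":-0.03,"ax":0,"ay":0,"az":0,"hand":10},{"tx":0,"ty":-0.05,"tz":-0.03,"ax":0,"ay":0,"az":0,"hand":10},{"tx":0,"ty":-0.05,"tz":-0.03,"ax":0,"ay":0,"az":0,"hand":10}]' 60
python3 -c "
from h import *
s=ctrl.sense(); print(s['position'],s['force'],s['ft_torque'],R.from_quat(s['eef_rot']).as_matrix().round(4)[:,0])"
```

```text
clock: 17.4
position: [0.5645, -0.03, 0.1638]
eef_rot: [0.822, 0.569, -0.0, -0.0]
force: [5.2, 2.7, -19.9]
grip_width: 0.0169
[ 0.56447549 -0.02996067  0.16383385] [  5.15859206   2.65058651 -19.85455875] [ 0.41189711 -1.07384211 -0.08261025] [3.523e-01 9.359e-01 1.000e-04]
```

```bash
python3 -m crank '[{"tx":0,"ty":0.014,"tz":0.018,"ax":0,"ay":0,"az":0,"hand":10},{"tx":0,"ty":0.014,"tz":0.018,"ax":0,"ay":0,"az":0.4,"hand":10},{"tx":0,"ty":0.014,"tz":0.018,"ax":0,"ay":0,"az":0.9,"hand":10},{"tx":0,"ty":0.014,"tz":0.018,"ax":0,"ay":0,"az":1.5,"hand":10},{"tx":0,"ty":0.014,"tz":0.018,"ax":0,"ay":0,"az":2.1,"hand":10},{"tx":0,"ty":0.014,"tz":0.018,"ax":0,"ay":0,"az":2.7,"hand":10},{"tx":0,"ty":0.014,"tz":0.018,"ax":0,"ay":0,"az":3.3,"hand":10},{"tx":0,"ty":0.014,"tz":0.018,"ax":0,"ay":0,"az":3.8,"hand":10},{"tx":0,"ty":0.014,"tz":0.018,"ax":0,"ay":0,"az":4.2,"hand":10},{"tx":0,"ty":0.014,"tz":0.018,"ax":0,"ay":0,"az":4.5,"hand":10},{"tx":0,"ty":0.014,"tz":0.018,"ax":0,"ay":0,"az":4.5,"hand":10},{"tx":0,"ty":0.014,"tz":0.018,"ax":0,"ay":0,"az":4.5,"hand":10},{"tx":0,"ty":0.014,"tz":0.018,"ax":0,"ay":0,"az":4.5,"hand":10}]' 60
python3 - <<'E'
from h import *
s=ctrl.sense(); x=R.from_quat(s['eef_rot']).as_matrix()[:,0]; print(s['position'],s['force'],s['ft_torque'],np.degrees(np.arctan2(x[1],x[0])))
c=cap('wrist'); P=cloud(c)
m=(abs(P[...,2]-.1445)<.005)&(abs(np.hypot(P[...,0]-.5645,P[...,1]+.031)-.125)<.025)
k,l,st,ce=cv2.connectedComponentsWithStats(m.astype(np.uint8))
for i in range(1,k):
    if st[i,4]>40: q=onplane(c,[ce[i]],.145)[0]; print(st[i],q,np.degrees(np.arctan2(q[1]+.0313,q[0]-.5645)))
E
```

```text
clock: 18.7
position: [0.5652, -0.0304, 0.1638]
eef_rot: [0.917, 0.398, 0.0, 0.0]
force: [5.8, 1.0, -18.8]
grip_width: 0.0169
[ 0.56520028 -0.03043473  0.16382235] [  5.7621833    0.99313498 -18.81092868] [ 0.02462528 -1.09882871 -0.05152137] 46.904433648830754
[278   0  83  41 984] [0.63943673 0.04929111 0.145     ] 47.08213333676563
[140  39  39  85 554] [0.56884562 0.0792251  0.145     ] 87.74840826857674
[ 89 125  48  75 693] [0.5256976  0.07317792 0.145     ] 110.37465696006512
[ 99 290  56  20 439] [0.46284349 0.02028775 0.145     ] 153.09351938001612
[483 292  55  19 414] [ 0.62191036 -0.12918603  0.145     ] -59.608289098128516
```

First click done: the hand is at 46.9° and the tube is seen at about 47°. On to the second.

```bash
python3 -m crank '[{"tx":0,"ty":0,"tz":0.02,"ax":0,"ay":0,"az":0.4,"hand":10},{"tx":0,"ty":0,"tz":0.02,"ax":0,"ay":0,"az":0.9,"hand":10},{"tx":0,"ty":0,"tz":0.02,"ax":0,"ay":0,"az":1.5,"hand":10},{"tx":0,"ty":0,"tz":0.02,"ax":0,"ay":0,"az":2.1,"hand":10},{"tx":0,"ty":0,"tz":0.02,"ax":0,"ay":0,"az":2.7,"hand":10},{"tx":0,"ty":0,"tz":0.02,"ax":0,"ay":0,"az":3.3,"hand":10},{"tx":0,"ty":0,"tz":0.02,"ax":0,"ay":0,"az":3.8,"hand":10},{"tx":0,"ty":0,"tz":0.02,"ax":0,"ay":0,"az":4.2,"hand":10},{"tx":0,"ty":0,"tz":0.02,"ax":0,"ay":0,"az":4.5,"hand":10},{"tx":0,"ty":0,"tz":0.02,"ax":0,"ay":0,"az":4.5,"hand":10},{"tx":0,"ty":0,"tz":0.02,"ax":0,"ay":0,"az":4.5,"hand":10},{"tx":0,"ty":0,"tz":0.02,"ax":0,"ay":0,"az":4.5,"hand":10}]' 60
python3 - <<'E'
from h import *
s=ctrl.sense(); x=R.from_quat(s['eef_rot']).as_matrix()[:,0]; print(s['position'],s['force'],s['ft_torque'],np.degrees(np.arctan2(x[1],x[0])),s['joints'])
E
```

```text
clock: 19.95
position: [0.5657, -0.0311, 0.1638]
eef_rot: [0.977, 0.211, 0.001, 0.0]
force: [5.5, -3.9, -10.8]
grip_width: 0.0169
[ 0.56568139 -0.03107575  0.16379869] [  5.47055322  -3.90816903 -10.75854409] [-0.69672127 -1.00324649 -0.1071091 ] 24.378328727257088 [ 0.1444946   0.35737696 -0.24855291  1.92153848  0.11342495  0.87482651
 -1.30705722]
```

```bash
python3 -m crank '[{"tx":0,"ty":0,"tz":0.01,"ax":0,"ay":0,"az":0.4,"hand":10},{"tx":0,"ty":0,"tz":0.01,"ax":0,"ay":0,"az":0.9,"hand":10},{"tx":0,"ty":0,"tz":0.01,"ax":0,"ay":0,"az":1.5,"hand":10},{"tx":0,"ty":0,"tz":0.01,"ax":0,"ay":0,"az":2.1,"hand":10},{"tx":0,"ty":0,"tz":0.01,"ax":0,"ay":0,"az":2.7,"hand":10},{"tx":0,"ty":0,"tz":0.01,"ax":0,"ay":0,"az":3.3,"hand":10},{"tx":0,"ty":0,"tz":0.01,"ax":0,"ay":0,"az":3.8,"hand":10},{"tx":0,"ty":0,"tz":0.01,"ax":0,"ay":0,"az":4.2,"hand":10},{"tx":0,"ty":0,"tz":0.01,"ax":0,"ay":0,"az":4.5,"hand":10},{"tx":0,"ty":0,"tz":0.01,"ax":0,"ay":0,"az":4.5,"hand":10},{"tx":0,"ty":0,"tz":0.01,"ax":0,"ay":0,"az":4.5,"hand":10},{"tx":0,"ty":0,"tz":0.01,"ax":0,"ay":0,"az":4.5,"hand":10},{"tx":0,"ty":0,"tz":0.01,"ax":0,"ay":0,"az":4.5,"hand":10},{"tx":0,"ty":0,"tz":0.01,"ax":0,"ay":0,"az":4.5,"hand":10}]' 60
python3 - <<'E'
from h import *
from scipy.optimize import least_squares
s=ctrl.sense(); x=R.from_quat(s['eef_rot']).as_matrix()[:,0]; print(s['position'],s['force'],s['ft_torque'],np.degrees(np.arctan2(x[1],x[0])))
b=None
for n in('scene','top','wrist'):
    c=cap(n,n+'9'); P=cloud(c); r=np.hypot(P[...,0]-.565,P[...,1]+.031)
    if n=='wrist':
        cv2.imwrite('pics/f.png',c['img'][:,:,::-1])
        m=(abs(P[...,2]-.1445)<.003)&(abs(r-.125)<.022)&(abs(P[...,1]+.03)<.06)&(P[...,0]>.6); q=P[m]; print('rim',m.sum(),q.min(0),q.max(0))
        continue
    m=(abs(P[...,2]-.159)<.006)&(r<.16)&(r>.09)
    k,l,st,ce=cv2.connectedComponentsWithStats(m.astype(np.uint8),connectivity=4)
    Q=np.array([onplane(c,[ce[i]],.159)[0,:2] for i in range(1,k) if st[i,4]>90])
    f=lambda p:np.r_[(lambda a:(Q-p[:2]-.125*np.c_[np.cos(a),np.sin(a)]).ravel())(np.radians(22.5)*np.round((np.arctan2(Q[:,1]-p[1],Q[:,0]-p[0])-p[2])/np.radians(22.5))+p[2])]
    if len(Q)>=3:
        o=least_squares(f,[.565,-.031,.0],loss='soft_l1',f_scale=.001); print(n,len(Q),o.x[:2],np.degrees(o.x[2])%22.5,abs(o.fun).max())
        print(np.degrees(np.arctan2(Q[:,1]-o.x[1],Q[:,0]-o.x[0])).round(1))
    H=(P[...,2]>.2)&(np.hypot(P[...,0]-.4525,P[...,1]+.307)<.04); print('brush',H.sum(),P[H].mean(0) if H.any() else 0, P[H][:,2].max() if H.any() else 0)
E
```

```text
clock: 21.35
position: [0.5659, -0.0319, 0.1638]
eef_rot: [1.0, 0.016, 0.001, 0.001]
force: [4.9, -8.6, -8.2]
grip_width: 0.0168
[ 0.56586851 -0.0318658   0.16378435] [ 4.91016125 -8.55601517 -8.16763285] [-1.46612596 -0.99310204 -0.061326  ] 1.8362130819906468
scene 5 [ 0.56655368 -0.03357657] 1.7572651831277573 0.0005043665284069632
[ 136.7 -110.8  114.2   69.3   46.9]
brush 35 [ 0.45649717 -0.30791163  0.21026173] 0.21775787870974128
brush 25 [ 0.45154797 -0.30545979  0.21235583] 0.22454269033961638
rim 898 [ 0.66851558 -0.04685282  0.14151775] [ 0.68533343 -0.00990566  0.14701313]
```

View pics/f.png

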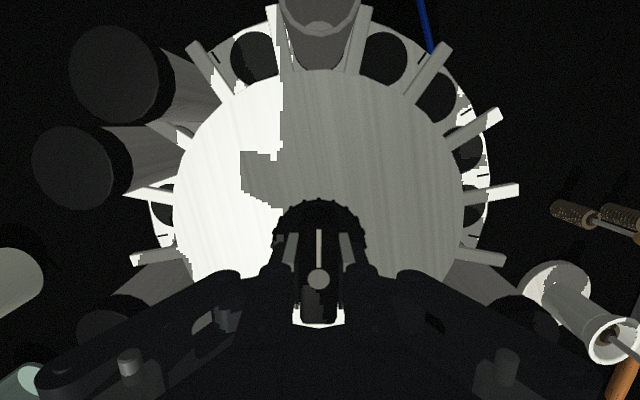

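The tube is straight ahead at the needle side (wrist pixel (318,15)), the knob is gripped and the brush is in its holder. The caps in the scene view give a turn of 67.4°, against 67.5° for three stops. I'm handing in.

```bash
python3 -c "
from cell import ctrl
print(ctrl.close_job()); s=ctrl.sense(); print(s['clock'],s['force'],s['grip_width'])"
```

```text
the job is handed in; nothing more can be done
None
the job is handed in; nothing more can be done
```

I scrubbed the open tube three times, stood the brush back in its holder and turned the carousel three clicks clockwise. I handed in with the knob still gripped; the hand-in gives no verdict.

- **Scrubbing:** each stroke took the brush end to about 3 mm above the tube floor and back up near the mouth. The force readings between strokes stayed under about 2 N.
- **Brush:** it was released upright. The last pictures put its top at about 217 mm by the scene camera and up to 224 mm (noisier) by the top camera. The expected height is 216 mm.
- **Carousel:** I turned it one click at a time. The final scene picture gives 67.4° of turn from the capped tubes, and the hand's own angle gives 67.5°; three stops are 67.5°.
- **Knob:** the last reading before handing in showed the jaws at 16.8 mm under a 60 N grip setting, about 13 N net force on the wrist, and almost no twist about the knob's axis.

**Checks that failed or were weak:**
- The first move command was rejected for incomplete rows, so nothing moved.
- The cameras disagreed by 2–4 mm on positions. I averaged them and corrected from the wrist camera and the felt force.
- In the last check the top camera gave no carousel fit, because the arm hid too many caps.
- I did not measure the distance from the tube's mouth to the needle directly. I inferred it from the carousel angle.
- Gripping the knob slightly off centre gave brief forces of about 13–20 N, which I reduced before finishing.
- I took no numerical check of the other bench items. The arm's path stayed clear of them.

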